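# Clear the lid and hold it at the protractor's angle for tacking

## Task

The box's lid has to be held open while its stay is tacked on. Take the spray can that was left on the closed lid and stand it, without dropping it, upright in the free part of the shallow tray; then raise the lid gently until it lies in line with the arm of the protractor, and finish there, still holding the lid up at that angle. Do not shift the protractor's arm, and leave everything else standing where it is.

Things in the scene. Friction and masses are not known exactly. Their poses are not given: they have to be found in the camera images.
- spray_can: aerosol can of anti-spatter, plain metal with a white band and white cap, 52 mm diameter, 145 mm tall, about 180 g; straight body from 4 to 110 mm above its foot, cap 41 mm wide above 119 mm. It starts upright on the closed lid. Origin: centre of its foot; z is up along the can
- enclosure: open steel box lying fixed (clamped) on the table, 220 x 220 mm, 110 mm high, walls 4 mm. Origin: centre of its underside; its x axis points from the lid's free edge to the hinge edge (away from the robot at yaw 0), z up. Cleats and clamps reach 75 mm beyond its hinge side, 40 mm high
- lid (a joint): angle of the lid in rad about the enclosure's y axis: 0 closed, level on the box rim, growing as the free edge (nearest the robot) rises; range 0 to 1.9. The hinge is free: the lid (about 0.6 kg, 226 mm from hinge to free edge, 228 mm wide, 3 mm sheet, lips folded 12 mm down) falls shut when let go. Closed, its top is 113 mm above the table
- lid_hinge (a point): point on the hinge axis, mid-width, at the box's far rim, 110 mm above the table. Its axes turn with the lid: -x runs from the hinge to the free edge along the lid, y along the hinge, z out of the lid's outer face
- lid_handle (a point): middle of the grip bar of the lid's bow handle: round bar 10 mm thick, about 90 mm clear length along the hinge direction (y), centre line 35 mm off the lid's face, 30 mm from the free edge; from the hinge axis 196 mm along the lid and 38 mm square to it. Axes as lid_hinge
- blade (a joint): angle in rad of the protractor's arm, the angle at which the lid is wanted: 0 would be level with the box rim, 1.57 upright, measured the same way as lid, so the lid is in line with the arm when both are equal. The arm is locked by a stiff nut
- blade_tip (a point): point on the protractor's arm 140 mm from its pivot (it ends at 145). The arm is a steel strip 20 mm wide, 3 mm thick, rising from the pivot towards the robot. The protractor, a square 90 mm plate, sits by a magnet on the outside of the box's left (+y) wall, pivot in line with the hinge; the arm stands 8 mm beside the lid's left edge. Axes turn with the arm: -x from pivot to tip, y along the hinge
- tray: shallow open steel tray resting on the table, fixed, to the left or right of the box, 200 mm (its x) x 160 mm (its y), rim 20 mm high, walls and floor 3 mm. Origin: centre of its underside. The half towards its +x (away from the robot) holds the jar and the tin; the half towards -x is free
- jar: clear screw-top jar, 56 mm diameter, 65 mm tall, standing in the tray. Origin: centre of its foot. To be left alone
- tin: plain grey metal tin, 60 mm diameter, 81 mm tall, standing in the tray. Origin: centre of its foot. To be left alone
- tray_stack: stack of five finished sheet-metal trays on the table on the other side of the box, 198 x 158 mm, 130 mm tall, 3.5 kg. Origin: centre of its underside. To be left alone
- stay_bar: flat steel bar 130 x 16 x 5 mm (the stay) lying on top of the stack of trays. Origin: middle of its underside, x along it. To be left alone
- hammer: hammer 260 mm long lying on the table beyond the box to the right, 26 mm high. Origin: middle of its underside, x along it. To be left alone
- magnet_square: triangular magnetic welding square, legs 100 mm, 18 mm thick, lying on the table beyond the box to the left. Origin: near its middle, underside. To be left alone
Not all that is in view belongs to the job. Of the things shaped like the spray_can, the metal one is meant.

How it is judged (in metres and radians):
On the way:
1. the can stands upright, released, in the tray while the lid is still closed (angle between spray_can's own z axis and vertical below 0.08 rad and z of spray_can in the frame of tray between -0.002 and 0.008 m and x of spray_can in the frame of tray between -0.074 and 0.074 m and y of spray_can in the frame of tray between -0.054 and 0.054 m and linear speed of spray_can below 0.02 m/s and contact force between the fingers and spray_can below 0.1 N and value of joint lid below 0.05 rad), for 0.2 s.
At the end, for the whole second after the job is handed in: The lid is at rest within 0.05 rad (3 degrees) of the protractor's arm, carried by the robot (at least 1 N of contact between robot and lid, no other loose thing under it), and the can stands upright (within 0.08 rad), free and at rest on the floor of the tray (angle between the x axis of lid_hinge and the x axis of blade_tip, either way round below 0.05 rad and value of joint lid between 0.4 and 1.25 rad and velocity of joint lid between -0.05 and 0.05 rad/s and contact force between any of the fingers, the arm and lid above 1 N and contact force between lid and spray_can below 0.2 N and contact force between lid and tray_stack below 0.2 N and angle between spray_can's own z axis and vertical below 0.08 rad and z of spray_can in the frame of tray between -0.002 and 0.008 m and x of spray_can in the frame of tray between -0.074 and 0.074 m and y of spray_can in the frame of tray between -0.054 and 0.054 m and linear speed of spray_can below 0.02 m/s and contact force between each of the arm, the fingers and spray_can below 0.1 N); the arm keeps its last pose, push and grip.
It fails at once if the can is tipped over (more than 0.5 rad) or dropped (moves faster than 0.6 m/s with no finger on it) (angle between spray_can's own z axis and vertical above 0.5 rad or (linear speed of spray_can above 0.6 m/s and contact force between the fingers and spray_can below 0.05 N)).
It fails at once if the lid is flung up or slammed (faster than 2 rad/s) (velocity of joint lid above 2 rad/s or velocity of joint lid below -2 rad/s).
It fails at once if the protractor's arm is shifted (its tip by more than 5 mm) (distance of blade_tip from where it was at the start of the episode above 0.005 m).
It fails at once if the jar or the tin is shifted by more than 25 mm or tipped (distance of any of jar, tin from where it was at the start of the episode above 0.025 m or angle between any of jar, tin's own z axis and vertical above 0.4 rad).
It fails at once if the stack, stay, hammer or square is shifted by more than 30 mm (distance of any of tray_stack, stay_bar, hammer, magnet_square from where it was at the start of the episode above 0.03 m).
It also fails if it takes over 58 s, if anything falls off the work surface, if the arm or the gripper's body presses on something with over 40 N, if the wrist force passes 120 N, or if a joint passes its speed limit or range.

## Robot

A 6-joint arm with a two-finger parallel gripper is mounted at the origin on the work surface. World frame = base frame: x ahead of the robot, y to its left, z up, the work surface at z = 0. Lengths are in mm, angles in degrees, forces in N, time in s.
With the tool pointing down it reaches from about 300 to 850 mm from the base axis. Payload 4.2 kg.
Tool frame: the origin (TCP) lies midway between the tips of the shut fingers; the grasp point (between the pads) lies 19 mm behind it (env.hold_point_z is the z of the grasp point in the tool frame, in mm); z points along the fingers, y is the direction in which the jaws open and shut (so a half turn about z gives the same grasp; the last joint's range is limited). The gripper opens to 91 mm and grips with 3 to 60 N. Pads are 32 mm wide; open, the fingers measure 118 mm over their backs; the gripper's body (76 mm by 178 mm) begins 60 mm behind the grasp point.
Start: joints at [63.369, 18.312, 89.639, -0, 72.044, -1.146], TCP at [247.414, 519.066, 213.976] pointing down, gripper open.
Joint ranges: [-177.97, 177.97], [-48.28, 115.42], [12.27, 149.76], [-77.06, 257.06], [2.81, 150.46], [-146.56, 146.56]. Speed limits (degrees/s): [147.25, 147.25, 180, 180, 180, 180].

## Interface

Orientations are given as [roll, pitch, yaw] about the fixed x, y, z axes, in that order (R = Rz(yaw) Ry(pitch) Rx(roll)).
In Python, from workcell import env, grab_frame, camera_params, spotter gives the robot as it stands. The module is installed in compiled form; this text tells all that it offers.
- The arm moves only by the shell command python3 -m jog 'ROWS' [FORCE]. ROWS is text: rows parted by semicolons, each of 7 numbers parted by spaces: the turn, a rotation vector about the world's x, y, z in units of 5 degrees (1.0 is 5 degrees), then the shift along the world's x, y, z in units of 25 mm (1.0 is 25 mm), then the opening, from 0 (shut) to 1 (fully open). A call has 1 to 5 rows; each row is the pose to reach, as a shift and turn from the pose commanded when the call began; what a row does not reach only later rows make up. A row lasts 1/8 s, in which the tool goes at most 62.5 mm and 10.7 degrees, less where a joint would pass 70% of its speed; a pose out of reach is approached as far as the arm can. A call with a gripper value outside its range is refused whole. The fingers move at their own pace and stop on an object; FORCE is the grip in N (left out, the last holds). Time passes only in rows, so rows that repeat a pose let the fingers close. It gives the time, the measured TCP pose, the force and the opening at its end, in the units of the state.
- env.state(): the state, without advancing time (a new reading comes with each control period).
- grab_frame(name): name is "scene" or "top" or "wrist"; returns the picture (420x560x3 uint8, red, green, blue); there is no depth.
- camera_params(name): a dict with "K" (3x3 intrinsics, pixels), "dist" ([k1, k2, p1, p2, k3] as OpenCV has them; the pictures are not rectified), "rvec" (rotation vector, rad) and "tvec" (3), from world to camera coordinates, as OpenCV has them. Camera axes: x right, y down, z forward; pixel columns grow to the right and rows downward; lengths in mm; the calibration is good to about 2 mm. A picture is of the moment at which its call begins: read the wrist's pose just before it. camera_params takes no time and is no camera call; for the wrist camera it gives the pose at the moment of the call.
- env.job_done(): hands the job in, once; it reports no verdict.
Trained networks look in the newest picture that a camera, given by its name, has taken for a name from the list of things; names that differ only in an ending like _2 or _b are one class to them, and where a whole thing is asked for, a point or a joint stands for the part that bears it (a point fixed in the world has none). Each returns a list of dicts, best first, with "conf" (0 to 1); they miss things now and then, are a little off and sometimes report something else, mostly with a low value. They report only what shows in the picture. A call takes as long as a camera call. They do not tell look-alikes from the thing itself.
- spotter.look_for(query, camera): "box" ([left, top, width, height] in pixels, round what is visible of it).
- spotter.trace(query, camera): "region" (420x560 bool, what is visible of it) and "box" ([left, top, width, height] in pixels, round what is visible of it).
The state is a dict: "time_s": time; "qpos": joint angles; "qvel": joint speeds; "effort": joint torques, N m; "ee_pos": TCP position; "ee_rot": TCP orientation; "force": force on the tool from outside, world axes, zero at the start; "torque": the same for the moment, N m; "gripper_width": finger opening in mm.
Only numpy, scipy, OpenCV 4.12 (cv2) and the standard library are available. Lean on these libraries where they do the work, as an engineer would, in place of code of your own. Each camera call takes 0.05 s, during which the arm holds its last target. There are 200 camera calls.

## Working session

There is one attempt and no reset: what is moved stays moved. The work goes in short steps, Python scripts to look and compute and a shell command to move; the robot and the scene stay as the last step left them, time stands still between calls to the robot, and variables do not carry over. Pictures are saved under pics/ and viewed, about 8 in all and at most 12, crops included, and the job is handed in when it is done.

```bash
mkdir -p pics
cat > h.py <<'E'
import numpy as np, cv2
from workcell import env, grab_frame, camera_params, spotter
def shot(n,f):
    im=grab_frame(n); cv2.imwrite('pics/'+f,cv2.cvtColor(im,cv2.COLOR_RGB2BGR)); return im
def ray(n,uv,P=None):
    P=P or camera_params(n); R=cv2.Rodrigues(np.array(P['rvec'],float))[0]; t=np.array(P['tvec'],float).ravel()
    q=cv2.undistortPoints(np.array(uv,float).reshape(-1,1,2),np.array(P['K'],float),np.array(P['dist'],float)).reshape(-1,2)
    d=np.c_[q,np.ones(len(q))]@R; return -R.T@t,d
def onz(n,uv,z,P=None):
    c,d=ray(n,uv,P); return c+d*((z-c[2])/d[:,2])[:,None]
def ony(n,uv,y,P=None):
    c,d=ray(n,uv,P); return c+d*((y-c[1])/d[:,1])[:,None]
def proj(n,X,P=None):
    P=P or camera_params(n)
    return cv2.projectPoints(np.array(X,float).reshape(-1,1,3),np.array(P['rvec'],float),np.array(P['tvec'],float),np.array(P['K'],float),np.array(P['dist'],float))[0].reshape(-1,2)
E
python3 - <<'E'
from h import *
a=shot('scene','s0.png'); b=shot('top','t0.png')
cv2.imwrite('pics/both.png',cv2.cvtColor(np.vstack([a,b]),cv2.COLOR_RGB2BGR)) 
for c in ('scene','top'):
    C,d=ray(c,[[280,210]]); print(c,C.round(),(d[0]/np.linalg.norm(d[0])).round(2))
    for q in ['spray_can','enclosure','lid','lid_handle','blade','tray','jar','tin','tray_stack']:
        print(c,q,[(np.round(r['box']).tolist(),round(r['conf'],2)) for r in spotter.look_for(q,c)][:4])
print(env.hold_point_z, env.state()['time_s'])
E
```

```text
scene [1381.  573. 1014.] [-0.63 -0.43 -0.65]
scene spray_can [([288.0, 184.0, 16.0, 54.0], 0.96), ([349.0, 194.0, 20.0, 42.0], 0.9), ([323.0, 187.0, 16.0, 31.0], 0.85), ([241.0, 191.0, 14.0, 42.0], 0.8)]
scene enclosure [([240.0, 193.0, 110.0, 112.0], 0.82)]
scene lid [([242.0, 194.0, 110.0, 70.0], 0.61)]
scene lid_handle [([242.0, 196.0, 105.0, 66.0], 0.73)]
scene blade [([305.0, 224.0, 29.0, 51.0], 0.74)]
scene tray [([173.0, 172.0, 70.0, 48.0], 0.65)]
scene jar [([199.0, 185.0, 21.0, 29.0], 0.59)]
scene tin [([176.0, 180.0, 23.0, 28.0], 0.58), ([342.0, 316.0, 40.0, 40.0], 0.2), ([244.0, 198.0, 106.0, 68.0], 0.19)]
scene tray_stack [([358.0, 226.0, 84.0, 91.0], 0.93)]
top [ 470.  -14. 1015.] [ 0.09  0.02 -1.  ]
top spray_can [([241.0, 276.0, 26.0, 23.0], 0.86), ([199.0, 280.0, 31.0, 26.0], 0.77), ([324.0, 205.0, 30.0, 26.0], 0.59)]
top enclosure [([196.0, 144.0, 112.0, 127.0], 0.93), ([210.0, 161.0, 100.0, 100.0], 0.17), ([94.0, 188.0, 84.0, 83.0], 0.15)]
top lid [([208.0, 161.0, 100.0, 102.0], 0.95)]
top lid_handle [([209.0, 164.0, 101.0, 96.0], 0.96)]
top blade [([204.0, 177.0, 3.0, 28.0], 0.57)]
top tray [([385.0, 206.0, 65.0, 79.0], 0.62)]
top jar [([392.0, 217.0, 30.0, 23.0], 0.64), ([200.0, 143.0, 109.0, 126.0], 0.19)]
top tin [([423.0, 211.0, 33.0, 20.0], 0.79)]
top tray_stack [([93.0, 187.0, 85.0, 85.0], 0.57)]
-18.8 1.0
```

View pics/s0.png

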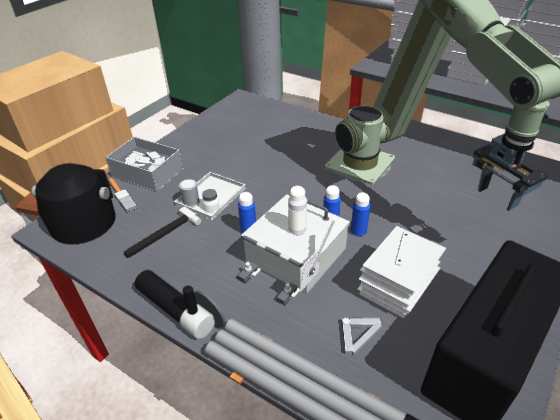

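View pics/t0.png

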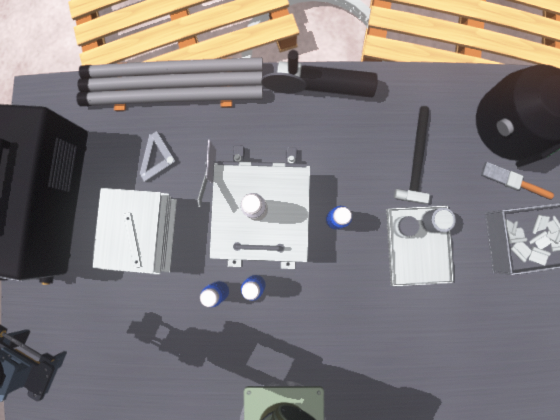

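The top view shows four can-shaped things: a metal one with a white cap on the lid at (252,206), and blue ones at (211,296), (252,290) and (341,217). The metal one on the lid fits the description. I'll confirm it in an enlarged crop and measure from there.

Run:
```python
from h import *
a=cv2.imread('pics/s0.png'); b=cv2.imread('pics/t0.png')
A=cv2.resize(a[170:310,220:380],None,fx=2.5,fy=4.28*0+2.5,interpolation=cv2.INTER_CUBIC)
B=cv2.resize(b[140:310,190:350],None,fx=2.5,fy=2.5,interpolation=cv2.INTER_CUBIC)
H=max(A.shape[0],B.shape[0]); A=cv2.copyMakeBorder(A,0,H-A.shape[0],0,0,0); 
cv2.imwrite('pics/c1.png',np.hstack([A,B]))
def rect(q,c,z):
    grab_frame(c)
    r=spotter.trace(q,c)
    if not r: print(q,'none');return
    m=r[0]['region'].astype(np.uint8); p=cv2.findNonZero(m)
    bx=cv2.boxPoints(cv2.minAreaRect(p)); X=onz(c,bx,z); print(q,r[0]['conf'],bx.round().tolist(),X[:,:2].round().tolist(),'mean',X.mean(0).round())
rect('lid','top',113); rect('tray','top',10); rect('tray_stack','top',130)
print('can cap', onz('top',[[252,199]],258).round(), 'scene',onz('scene',[[297,192]],258).round(1))
print('blue',onz('top',[[210,299],[251.5,290],[342,215.5]],145).round())
print('handle',onz('top',[[237,246],[281,247.5]],148).round())
print('jar tin',onz('top',[[407,228],[442,218]],[65,81][0]).round())
```

```text
lid 0.7 [[209.0, 258.0], [213.0, 160.0], [311.0, 163.0], [308.0, 262.0]] [[440.0, 170.0], [673.0, 163.0], [661.0, -72.0], [430.0, -60.0]] mean [551.  50. 113.]
tray 0.97 [[386.0, 208.0], [449.0, 205.0], [453.0, 282.0], [390.0, 286.0]] [[562.0, -271.0], [570.0, -440.0], [366.0, -444.0], [360.0, -278.0]] mean [ 465. -358.   10.]
tray_stack 0.86 [[92.0, 269.0], [98.0, 186.0], [177.0, 192.0], [172.0, 275.0]] [[413.0, 448.0], [611.0, 439.0], [594.0, 243.0], [402.0, 254.0]] mean [505. 346. 130.]
can cap [[560.  55. 258.]] scene [[561.5  64.5 258. ]]
blue [[ 349.  161.  145.]
 [ 369.   68.  145.]
 [ 534. -137.  145.]]
handle [[467.  99. 148.]
 [463.   1. 148.]]
jar tin [[ 507. -309.   65.]
 [ 531. -398.   65.]]
```

View pics/c1.png

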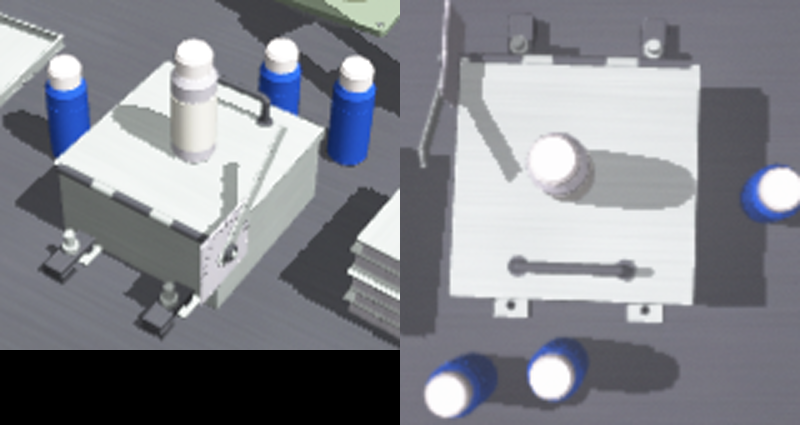

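The crop confirms it: the metal can stands on the lid, and the three blue ones stand on the table. Next I'll work out the box frame, the can and the protractor's arm.

Run:
```python
from h import *
from scipy.optimize import least_squares
lc=[[215.2,164.8],[309.6,166.4],[307.2,261.2],[210.4,258.4]]
X=onz('top',lc,113); print('lid corners',X[:,:2].round().tolist())
e=(X[0]+X[1]-X[2]-X[3]); yaw=np.arctan2(e[1],e[0]); f=X[1]-X[0]; yaw2=np.arctan2(f[0],-f[1])
print('yaw',np.degrees([yaw,yaw2]), 'ctr',X.mean(0).round(1),np.linalg.norm(X[0]-X[1]),np.linalg.norm(X[0]-X[3]))
def f2(p):
    x,y,w=p
    c,s=np.cos(w),np.sin(w); L=[[x+c*a-s*b,y+s*a+c*b,113] for a,b in [(0,114),(0,-114),(-226,-114),(-226,114)]]
    return (proj('top',L)-lc).ravel()
r=least_squares(f2,[665,45,yaw],loss='soft_l1'); hx,hy,w=r.x; print('hinge fit',hx,hy,np.degrees(w),np.abs(r.fun).max())
ux=np.array([np.cos(w),np.sin(w),0]);uy=np.array([-np.sin(w),np.cos(w),0])
H=np.array([hx,hy,110]); print('handle pred',H-196*ux+[0,0,38])
def plane(n,uv,off):
    c,d=ray(n,[uv]); d=d[0]; t=((H+off*uy-c)@uy)/(d@uy); P=c+t*d-H; return P@ux,P[2]
for n,uv in [('top',[198.4,205.5]),('scene',[333.2,221.2]),('scene',[312.8,269.2]),('scene',[322,246])]:
    a,b=plane(n,uv,123.5); print(n,uv,'along',a.round(1),'up',b.round(1),'ang',np.degrees(np.arctan2(b,-a)).round(1))
# can cap triangulation
g=lambda p:np.r_[proj('top',[[p[0],p[1],258]])[0]-[252.8,204],proj('scene',[[p[0],p[1],252]])[0]-[297.6,192.5]]
print('can',least_squares(g,[560,55]).x, least_squares(g,[560,55]).fun)
s=env.state();print(s['ee_rot'],s['ee_pos'],s['time_s'],s['force'])
```

```text
lid corners [[660.0, 157.0], [653.0, -68.0], [431.0, -59.0], [439.0, 167.0]]
yaw [-2.44611891 -1.82234383] ctr [545.8  49.1 113. ] 224.48918695854547 222.01537455033545
hinge fit 658.8477238672399 44.86678955011107 -2.206468872015338 1.1669152241467202
handle pred [462.99304298  52.41291278 148.        ]
top [198.4, 205.5] along -110.8 up 103.8 ang 43.1
scene [333.2, 221.2] along -110.8 up 87.8 ang 38.4
scene [312.8, 269.2] along -13.8 up -13.1 ang -43.7
scene [322, 246] along -57.3 up 38.8 ang 34.1
can [550.66607779  56.03067561] [-1.15397617 -0.28296414 -1.13405019 -1.87999321]
[1.79995855e+02 9.03865405e-04 1.54514980e+02] [247.41415855 519.05010093 213.97523804] 1.3 [-0.73047548  0.28802582 -0.12677027]
```

```bash
python3 -m jog '0 0 -1 0 -0.5 2.3 1; 0 0 -3 0.6 -2 4 1; 0 0 -5 1.7 -4 4.6 1; 0 0 -7 2.8 -6 4.6 1; 0 0 -8.5 3.9 -8 4.6 1' && python3 -m jog '0 0 -1 1.1 -2 0 1; 0 0 -2 2.3 -4 0 1; 0 0 -3 3.5 -6 0 1; 0 0 -4 4.7 -8.2 0 1; 0 0 -4.8 6 -10.5 0 1' && python3 -m jog '0 0 0 0 0 0 1;0 0 0 0 0 0 1'
python3 - <<'E'
from h import *
s=env.state();print(s['ee_rot'],s['ee_pos'],s['qpos'],s['time_s'])
P=camera_params('wrist'); shot('wrist','w1.png'); print(ray('wrist',[[280,210]],P))
for q in ['spray_can','blade','lid','lid_handle']: print(q,[(np.round(r['box']).tolist(),round(r['conf'],2)) for r in spotter.look_for(q,'wrist')][:3])
E
```

```text
time_s: 1.92
ee_pos: [345.5, 317.6, 329.4]
ee_rot: [179.9, -0.0, 111.8]
force: [1.7, 0.3, -0.5]
gripper_width: 91.2
time_s: 2.55
ee_pos: [493.8, 58.0, 329.2]
ee_rot: [179.9, -0.0, 87.9]
force: [1.0, 1.2, -0.2]
gripper_width: 91.4
time_s: 2.8
ee_pos: [492.8, 60.0, 328.9]
ee_rot: [-180.0, -0.0, 88.0]
force: [-0.5, 0.0, 0.4]
gripper_width: 91.5
[-1.79966410e+02 -3.77154646e-02  8.79986285e+01] [492.79793362  60.01487647 328.87336343] [5.58785419e+00 8.08997481e+00 8.69415431e+01 4.19812658e-02
 8.49967981e+01 7.58554303e+00] 2.8
(array([497.31771787, 132.87110275, 500.34423002]), array([[-0.00807043, -0.24007578, -0.97086505]]))
spray_can [([146.0, 154.0, 67.0, 52.0], 0.97), ([122.0, 82.0, 74.0, 46.0], 0.91), ([296.0, 311.0, 41.0, 31.0], 0.77)]
blade [([347.0, 73.0, 92.0, 16.0], 0.71)]
lid [([228.0, 94.0, 201.0, 187.0], 0.57)]
lid_handle [([231.0, 95.0, 202.0, 186.0], 0.71)]
```

View pics/w1.png

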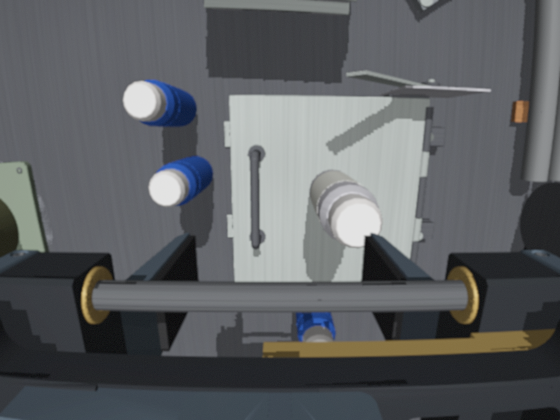

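The wrist view shows the metal can's cap at (356,222), the handle bar from (257,152) to (257,243), and the protractor's arm from (350,75) to (415,88).

Run:
```python
from h import *
P=camera_params('wrist')
grab_frame('wrist'); r=spotter.trace('spray_can','wrist')
for k in r[:4]: print(np.round(k['box']),k['conf'])
print('cap',onz('wrist',[[355,222]],256,P).round(1))
print('foot edge far', onz('wrist',[[331,170]],113,P).round(1))
print('handle',onz('wrist',[[256.5,153],[256.5,243]],148,P).round(1))
print('lid L corners',onz('wrist',[[230,95],[430,97]],113,P).round(1))
# fit can: project cylinder silhouettes
im=cv2.imread('pics/w1.png')
for p in [(550,56),(556,56),(562,56)]:
    print(p,proj('wrist',[[p[0],p[1],z] for z in (113,223,256)],P).round(0).tolist(), proj('top',[[p[0],p[1],z] for z in (113,256)]).round(0).tolist(),proj('scene',[[p[0],p[1],z] for z in (113,256)]).round(0).tolist())
# blade: plane intersection
H=np.array([658.8,44.9,110]);w=np.radians(-2.2);ux=np.array([np.cos(w),np.sin(w),0]);uy=np.array([-np.sin(w),np.cos(w),0])
for uv in [[349,75],[365,77.5],[432,83],[415,89]]:
    c,d=ray('wrist',[uv],P); d=d[0]
    for off in (122,123.5,125):
        Q=c+d*((H+off*uy-c)@uy)/(d@uy)-H; print(uv,off,(Q@ux).round(1),Q[2].round(1))
```

```text
[312. 170.  71.  79.] 0.85
[123.  82.  74.  45.] 0.84
[294. 308.  38.  34.] 0.78
[409.   0.  31.   9.] 0.68
cap [[552.3  62.  256. ]]
foot edge far [[555.1  84.  113. ]]
handle [[471.8 108.8 148. ]
 [466.9   9.3 148. ]]
lid L corners [[442.9 171.4 113. ]
 [667.8 164.  113. ]]
(550, 56) [[327.0, 194.0], [344.0, 218.0], [352.0, 230.0]] [[257.0, 210.0], [252.0, 204.0]] [[297.0, 228.0], [297.0, 189.0]]
(556, 56) [[332.0, 194.0], [351.0, 218.0], [359.0, 229.0]] [[257.0, 208.0], [252.0, 201.0]] [[296.0, 230.0], [295.0, 190.0]]
(562, 56) [[337.0, 193.0], [358.0, 218.0], [367.0, 229.0]] [[257.0, 205.0], [252.0, 198.0]] [[294.0, 231.0], [294.0, 192.0]]
[349, 75] 122 -113.5 126.8
[349, 75] 123.5 -111.5 116.7
[349, 75] 125 -109.5 106.6
[365, 77.5] 122 -98.7 116.1
[365, 77.5] 123.5 -96.2 105.6
[365, 77.5] 125 -93.6 95.1
[432, 83] 122 -36.2 97.4
[432, 83] 123.5 -31.3 86.2
[432, 83] 125 -26.4 75.0
[415, 89] 122 -32.3 50.4
[415, 89] 123.5 -27.2 37.4
[415, 89] 125 -22.2 24.4
```

```bash
python3 -m jog '0 0 0 1.2 0 0 1; 0 0 0 2.4 0 0 1; 0 0 0 2.4 0 0 1; 0 0 0 2.4 0 -1 1' && python3 -m jog '0 0 0 0 0 -1.5 1; 0 0 0 0 0 -3 1; 0 0 0 0 0 -4.4 1; 0 0 0 0 0 -4.6 1; 0 0 0 0 0 -4.6 1'
python3 - <<'E'
from h import *
P=camera_params('wrist'); shot('wrist','w2.png'); s=env.state(); print(s['ee_pos'])
print(proj('wrist',[[s['ee_pos'][0],s['ee_pos'][1],z] for z in (208,223,256)],P))
E
```

```text
time_s: 3.65
ee_pos: [553.5, 60.3, 305.3]
ee_rot: [179.8, -0.0, 88.1]
force: [0.4, -1.1, -0.8]
gripper_width: 91.1
time_s: 4.28
ee_pos: [553.2, 60.0, 190.0]
ee_rot: [179.9, -0.0, 88.0]
force: [0.5, -0.3, 0.4]
gripper_width: 91.4
[553.74061116  60.04060788 190.66690458]
[[277.07506369 277.49395049]
 [276.86944227 291.6515099 ]
 [276.25302652 334.28710665]]
```

View pics/w2.png

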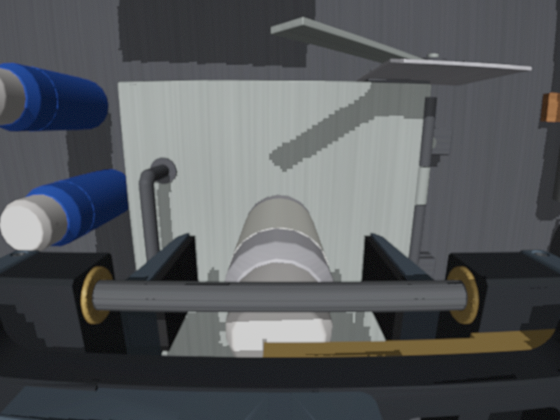

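The can sits centred between the fingers at column 279, so I'll close on it.

```bash
python3 -m jog '0 0 0 0 0 0 0.5; 0 0 0 0 0 0 0.3; 0 0 0 0 0 0 0.3; 0 0 0 0 0 0 0.3; 0 0 0 0 0 0 0.3' 25 && python3 -m jog '0 0 0 0 0 0.2 0.3; 0 0 0 0 0 0.6 0.3; 0 0 0 0 0 1.2 0.3; 0 0 0 0 0 2.0 0.3; 0 0 0 0 0 2.8 0.3'
```

```text
time_s: 4.95
ee_pos: [553.1, 59.8, 189.0]
ee_rot: [180.0, 0.0, 88.0]
force: [-0.1, 0.1, 0.0]
gripper_width: 50.9
time_s: 5.58
ee_pos: [553.3, 59.8, 260.7]
ee_rot: [179.9, -0.0, 88.0]
force: [0.7, 0.8, -1.2]
gripper_width: 51.2
```

```bash
python3 -m jog '0 0 0 -0.2 -0.6 0 0.3; 0 0 0 -0.7 -1.9 0 0.3; 0 0 0 -1.2 -3.7 0 0.3; 0 0 0 -1.8 -5.5 0 0.3; 0 0 0 -2.4 -7.3 0 0.3' && python3 -m jog '0 0 0 -0.6 -1.8 0 0.3; 0 0 0 -1.2 -3.6 0 0.3; 0 0 0 -1.8 -5.4 0 0.3; 0 0 0 -2.4 -7.2 0 0.3; 0 0 0 -2.8 -8.6 0 0.3' && python3 -m jog '0 0 0 -0.2 -0.6 0 0.3; 0 0 0 -0.3 -0.9 0 0.3; 0 0 0 -0.3 -0.9 0 0.3; 0 0 0 -0.3 -0.9 0 0.3'
python3 - <<'E'
from h import *
P=camera_params('wrist'); shot('wrist','w3.png'); s=env.state(); print(s['ee_pos'],s['qpos'],s['gripper_width'])
r=spotter.trace('tray','wrist'); print([(np.round(k['box']),k['conf']) for k in r])
r2=spotter.look_for('jar','wrist')+spotter.look_for('tin','wrist'); print([(np.round(k['box']),k['conf']) for k in r2])
E
```

```text
time_s: 6.2
ee_pos: [491.5, -124.7, 258.4]
ee_rot: [-179.9, 0.0, 88.0]
force: [1.1, 0.6, -1.3]
gripper_width: 51.0
time_s: 6.82
ee_pos: [421.0, -339.7, 258.4]
ee_rot: [-179.9, -0.0, 87.9]
force: [-0.1, -0.3, -0.9]
gripper_width: 51.2
time_s: 7.32
ee_pos: [415.9, -359.2, 259.0]
ee_rot: [180.0, -0.0, 88.1]
force: [0.1, -0.4, -1.6]
gripper_width: 51.8
[ 415.96207262 -359.29072753  259.08340231] [-4.20300171e+01  1.45691019e+01  8.84261148e+01  2.02871706e-02
  7.70035455e+01 -4.01277017e+01] 51.14510534231064
[(array([231., 114., 169., 129.]), 0.64)]
[(array([336., 122.,  53.,  49.]), 0.91), (array([345., 187.,  63.,  66.]), 0.83)]
```

View pics/w3.png

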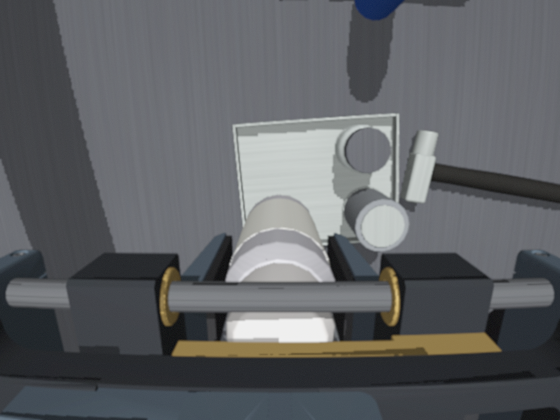

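Run:
```python
from h import *
P=camera_params('wrist')
X=onz('wrist',[[234.5,125],[398,115],[242,205]],20,P); print(X.round(1))
ux=(X[1]-X[0]); ux/=np.linalg.norm(ux); uy=np.array([-ux[1],ux[0],0])
c=(X[0]+X[1])/2-80*uy; print('yaw',np.degrees(np.arctan2(ux[1],ux[0])),'centre',c, 'can target', c-48*ux)
g=lambda z,uv:onz('wrist',[uv],z,P)[0]
print('jar',g(65,[368,150]),'tin top',g(81,[382,222]))
t=env.state()['ee_pos']-c; print('can local now',t@ux,t@uy)
```

```text
[[ 366.3 -281.7   20. ]
 [ 562.8 -275.6   20. ]
 [ 369.4 -380.3   20. ]]
yaw 1.7861314819726517 centre [ 467.0113739  -358.61515473   20.        ] can target [ 419.03469547 -360.11125839   20.        ]
jar [ 515.5122852  -313.18854097   65.        ] tin top [ 529.35483056 -390.58929129   81.        ]
can local now -51.13264780616172 0.6193400793983941
```

```bash
python3 -m jog '0 0 0 0 0 -0.8 0.3; 0 0 0 0 0 -2.2 0.3; 0 0 0 0 0 -3.8 0.3; 0 0 0 0 0 -5.2 0.3; 0 0 0 0 0 -6.2 0.3' && python3 -m jog '0 0 0 0 0 -0.5 0.3; 0 0 0 0 0 -0.8 0.3; 0 0 0 0 0 -0.9 0.3; 0 0 0 0 0 -0.96 0.3; 0 0 0 0 0 -0.96 0.3'
```

```text
time_s: 8.15
ee_pos: [415.3, -359.5, 102.5]
ee_rot: [-179.9, -0.1, 88.0]
force: [0.0, 0.3, -1.0]
gripper_width: 51.0
time_s: 8.78
ee_pos: [415.8, -360.5, 80.5]
ee_rot: [179.9, 0.0, 88.0]
force: [-0.1, 0.0, -1.8]
gripper_width: 51.2
```

```bash
python3 -m jog '0 0 0 0 0 -0.03 0.3; 0 0 0 0 0 -0.06 0.3; 0 0 0 0 0 -0.09 0.3; 0 0 0 0 0 -0.09 0.3'
```

```text
time_s: 9.28
ee_pos: [415.7, -360.5, 79.0]
ee_rot: [180.0, 0.0, 88.0]
force: [-1.9, 1.0, 7.5]
gripper_width: 51.3
```

The can has touched down, with the force up by about 9 N, so I'll release it slowly.

```bash
python3 -m jog '0 0 0 0 0 0.03 0.6; 0 0 0 0 0 0.03 0.75; 0 0 0 0 0 0.03 0.95; 0 0 0 0 0 0.03 0.95; 0 0 0 0 0 0.03 0.95' && python3 -m jog '0 0 0 0 0 0.4 0.95; 0 0 0 0 0 1.5 0.95; 0 0 0 0 0 3 0.95; 0 0 0 0 0 5 0.95; 0 0 0 0 0 7.2 0.95' && python3 -m jog '0 0 0 0 1 0.8 1; 0 0 0 0 2 0.8 1; 0 0 0 0 3 0.8 1; 0 0 0 0 3 0.8 1'
python3 - <<'E'
from h import *
P=camera_params('wrist'); shot('wrist','w4.png'); s=env.state(); print(s['ee_pos'],s['qpos'],s['gripper_width'])
print([(np.round(k['box']),k['conf']) for k in spotter.look_for('spray_can','wrist')])
print(proj('wrist',[[415.7,-360.5,z] for z in (3,113,148)],P))
E
```

```text
time_s: 9.9
ee_pos: [415.6, -360.2, 78.4]
ee_rot: [-180.0, -0.0, 88.0]
force: [-0.3, 0.7, -0.6]
gripper_width: 86.5
time_s: 10.52
ee_pos: [415.3, -359.9, 260.5]
ee_rot: [-180.0, -0.0, 88.0]
force: [0.6, -1.2, -0.7]
gripper_width: 86.6
time_s: 11.02
ee_pos: [414.9, -283.0, 277.5]
ee_rot: [-179.9, -0.1, 88.2]
force: [-0.3, 0.0, -0.7]
gripper_width: 91.4
[ 415.13607619 -284.15303058  277.59991547] [-3.56858011e+01  9.77721661e+00  9.20655192e+01 -2.29489724e-02
  7.82438690e+01 -3.37923647e+01] 91.15635182108575
[(array([260., 223.,  46.,  59.]), 0.91), (array([350.,  16.,  86.,  74.]), 0.76), (array([334., 185.,  50.,  48.]), 0.17)]
[[281.06307291 237.66874851]
 [281.27804123 269.82382016]
 [281.37430087 284.33435794]]
```

View pics/w4.png

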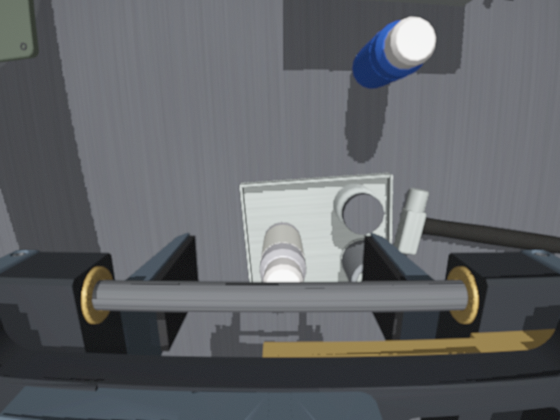

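The can stands where it was released, at about (283,255), and the jar and tin look untouched. Next I'll view the protractor's arm from its side to measure its angle.

```bash
python3 -m jog '0 0 0 0.3 0.7 1.5 1; 0 0 0 0.8 2.7 2.1 1; 0 0 0 1.4 4.9 2.1 1; 0 0 0 2.1 7.2 2.1 1; 0 0 0 2.8 9.5 2.1 1' && python3 -m jog '0 0 0 0.7 2.3 0 1; 0 0 0 1.4 4.6 0 1; 0 0 0 2.1 6.9 0 1; -1.5 0 0 2.8 9.2 0 1; -3 0 0 3.5 11.5 0 1' && python3 -m jog '-1.5 0 0 0.4 1.5 0 1; -3 0 0 0.7 2.8 0 1; -4 0 0 0.7 2.8 0 1; -4 0 0 0.7 2.8 0 1; -4 0 0 0.7 2.8 0 1'
python3 - <<'E'
from h import *
P=camera_params('wrist'); shot('wrist','w5.png'); s=env.state(); print(s['ee_pos'],s['qpos'],s['ee_rot'])
import pickle; pickle.dump(P,open('P5.pkl','wb'))
E
```

```text
time_s: 11.75
ee_pos: [486.2, -46.7, 330.5]
ee_rot: [-180.0, 0.0, 87.9]
force: [0.8, -0.4, 0.1]
gripper_width: 91.4
time_s: 12.38
ee_pos: [574.4, 240.5, 331.0]
ee_rot: [179.3, 15.2, 87.8]
force: [1.2, -0.1, 0.8]
gripper_width: 91.2
time_s: 13.0
ee_pos: [591.1, 308.8, 331.2]
ee_rot: [178.6, 34.9, 87.5]
force: [-0.0, -1.1, -0.1]
gripper_width: 91.3
[591.0413985  308.47372404 331.95540623] [ 39.41275311  37.06291831  50.20765866 -28.87525629 113.69375246
  34.67503324] [178.51761473  34.8791354   87.42305858]
```

View pics/w5.png

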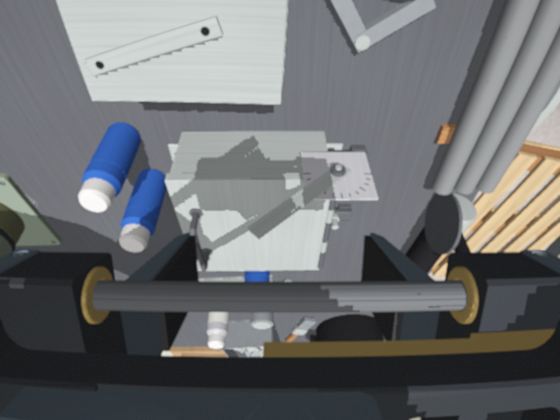

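Run:
```python
import cv2
a=cv2.imread('pics/w5.png')[120:280,160:390]; cv2.imwrite('pics/c5.png',cv2.resize(a,None,fx=3.4,fy=3.4,interpolation=cv2.INTER_CUBIC))
```

```text
(no output)
```

View pics/c5.png

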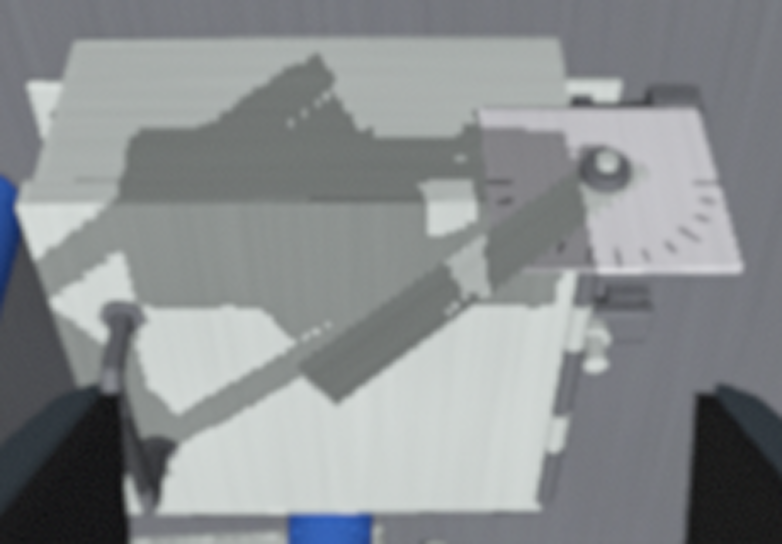

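```bash
cat > bl.py <<'E'
from h import *; import pickle
from scipy.optimize import least_squares
P=pickle.load(open('P5.pkl','rb'))
px=lambda u,v:[u/3.4+160,v/3.4+120]
obs=np.array([px(302,370),px(338,402),px(605,170),px(18,205),px(540,510)])
def model(p,off=124.5):
    hx,hy,w,th=p; ux=np.array([np.cos(w),np.sin(w),0]);uy=np.array([-np.sin(w),np.cos(w),0]);z=np.array([0,0,1.])
    H=np.array([hx,hy,110]); d=-np.cos(th)*ux+np.sin(th)*z; n=np.sin(th)*ux+np.cos(th)*z; B=H+off*uy
    # upper edge +n, lower edge -n
    return [B+145*d-10*n,B+145*d+10*n,B+4*uy,H+3*z+114*uy-226*ux,H+3*z-114*uy]
for off in (122,124.5,127):
  for wt in (1,0.3):
    W=np.array([1,1,wt,wt,wt])[:,None]
    r=least_squares(lambda p:((proj('wrist',model(p,off),P)-obs)*W).ravel(),[662,48,-.038,.75]); p=r.x
    print(off,wt,p[:2].round(1),np.degrees(p[2:]).round(2),r.fun.round(1))
# direct plane reading
H=np.array([665,50,110.]);w=np.radians(-2.2);ux=np.array([np.cos(w),np.sin(w),0]);uy=np.array([-np.sin(w),np.cos(w),0])
def pl(uv,off):
    c,d=ray('wrist',[uv],P);d=d[0];Q=c+d*((H+off*uy-c)@uy)/(d@uy);return np.array([Q@ux-H@ux,Q[2]-110])
a,b,q,e=[pl(px(*k),124.5) for k in [(302,370),(338,402),(590,228),(605,170)]]
print('end',a.round(1),b.round(1),'width',np.linalg.norm(a-b).round(1),'pivot',e.round(1),'lower-edge pt',q.round(1))
print('edge angle',np.degrees(np.arctan2(b[1]-q[1],q[0]-b[0])),'perp end', np.degrees(np.arctan2(a[0]-b[0],a[1]-b[1])))
E
python3 bl.py
```

```text
122 1 [664.2  47.5] [-2.49 42.69] [-0.9 -0.3  0.4  0.8  0.4  0.6 -0.  -0.5  0.3 -0.7]
122 0.3 [664.7  47.3] [-2.51 42.46] [-0.7 -0.6  0.6  0.6  0.3  0.2  0.1 -0.1  0.2 -0.2]
124.5 1 [663.6  46. ] [-2.58 43.  ] [-0.8 -0.5  0.6  0.6  0.3  0.  -0.   0.2 -0.1 -0.3]
124.5 0.3 [664.   45.5] [-2.56 42.78] [-0.7 -0.6  0.6  0.6  0.2  0.1  0.1  0.1  0.  -0.1]
127 1 [663.1  44.4] [-2.68 43.3 ] [-0.7 -0.7  0.9  0.4  0.2 -0.5 -0.   0.8 -0.6  0.2]
127 0.3 [663.4  43.8] [-2.61 43.09] [-0.8 -0.6  0.7  0.5  0.1 -0.   0.1  0.4 -0.1  0.1]
end [-112.    94.9] [-100.1  107.9] width 17.6 pivot [-0.8  0.1] lower-edge pt [-10.5  31.2]
edge angle 40.56483346818666 perp end -137.49221955603232
```

The arm reads about 43° (0.75 rad), with the hinge at about (664,46) and yaw −2.5°. The handle bar should then be at about (468,55,148). I'll approach it with the tool tilted 15° forward.

```bash
python3 -m jog '1.4 0 0 -1 -1.8 0 1; 2.8 0 0 -2.1 -3.7 0 0.8; 4.2 0 0 -3.2 -5.6 0 0.6; 5.6 0 0 -4.3 -7.5 -0.5 0.44; 7 0 0 -5.3 -9.3 -1 0.44' && python3 -m jog '0 -1 0 -0.4 -0.6 -0.2 0.44; 0 -2 0 -0.5 -0.8 -0.3 0.44; 0 -3 0 -0.5 -0.8 -0.3 0.44; 0 -3 0 -0.5 -0.8 -0.3 0.44; 0 -3 0 -0.5 -0.8 -0.3 0.44'
python3 - <<'E'
from h import *
from scipy.spatial.transform import Rotation as Ro
P=camera_params('wrist'); shot('wrist','w6.png'); s=env.state(); print(s['ee_pos'],s['ee_rot'])
R=Ro.from_euler('xyz',s['ee_rot'],degrees=True).as_matrix(); print(R.round(3))
print(proj('wrist',[[468.2,54.7+k,148] for k in (-45,45)],P).round(), 'pregrasp', np.array([468.2,54.7,148])+19*R[:,2])
E
```

```text
time_s: 13.68
ee_pos: [456.6, 75.0, 307.9]
ee_rot: [179.6, -0.2, 87.9]
force: [1.4, -1.2, -0.2]
gripper_width: 54.0
time_s: 14.3
ee_pos: [445.9, 56.9, 299.6]
ee_rot: [164.9, -0.5, 88.0]
force: [0.4, -0.1, 0.1]
gripper_width: 40.3
[446.17357038  57.03454499 299.26611253] [164.94961591  -0.53168449  88.03926046]
[[ 0.034  0.965  0.26 ]
 [ 0.999 -0.035  0.   ]
 [ 0.009  0.26  -0.966]]
[[262. 248.]
 [257. 160.]] pregrasp [473.13663548  54.70135827 129.65253074]
```

View pics/w6.png

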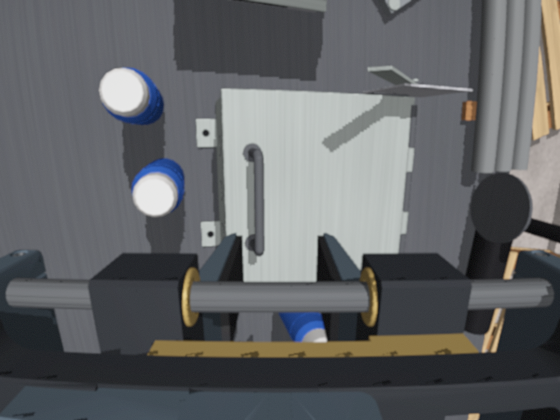

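The bar shows from (259,152) to (261,247), within a pixel of the predicted column, so I'll descend along the tool axis.

```bash
python3 -m jog '0 0 0 0 0 -1.5 0.44; 0 0 0 0.05 -0.08 -3 0.44; 0 0 0 0.4 -0.08 -4.2 0.44; 0 0 0 0.66 -0.08 -5.2 0.44; 0 0 0 0.8 -0.08 -5.8 0.44' && python3 -m jog '0 0 0 0.14 0 -0.5 0.44; 0 0 0 0.26 0 -0.95 0.44; 0 0 0 0.26 0 -0.95 0.44'
```

```text
time_s: 14.98
ee_pos: [466.2, 55.3, 151.9]
ee_rot: [165.2, -0.5, 88.1]
force: [0.1, 0.1, -0.0]
gripper_width: 40.1
time_s: 15.35
ee_pos: [472.0, 55.3, 129.0]
ee_rot: [165.1, -0.5, 88.1]
force: [-0.3, -0.4, 0.2]
gripper_width: 40.5
```

```bash
python3 -m jog '0 0 0 0 0 0 0.3; 0 0 0 0 0 0 0.15; 0 0 0 0 0 0 0; 0 0 0 0 0 0 0; 0 0 0 0 0 0 0' 20
python3 - <<'E'
from h import *
s=env.state(); print(s['ee_pos'],s['force'],s['gripper_width'])
# relative moves for rigid follow from the current TCP
T=np.array(s['ee_pos']); w=np.radians(-2.5); ux=np.array([np.cos(w),np.sin(w),0]); H=np.array([664,46,110.])
r=T-H; a=r@ux
for th in range(0,46,3):
    t=np.radians(th); # rotation: -ux -> up ; ux component a, z component b
    d=(a*np.cos(t)+r[2]*np.sin(t)-a); u=(-a*np.sin(t)+r[2]*np.cos(t)-r[2])
    print(th,'turn y',-0+th/5*1.0,'shift',(np.r_[(d*ux)[:2],u]/25).round(2))
E
```

```text
time_s: 15.98
ee_pos: [470.5, 55.3, 129.5]
ee_rot: [165.2, -0.5, 88.0]
force: [-5.2, 0.7, 3.1]
gripper_width: 9.5
[470.47540835  55.2923173  129.47021905] [-5.15898459  0.66146308  3.11121122] 9.48436168540663
0 turn y 0.0 shift [ 0. -0.  0.]
3 turn y 0.6 shift [ 0.05 -0.    0.4 ]
6 turn y 1.2 shift [ 0.12 -0.01  0.81]
9 turn y 1.8 shift [ 0.22 -0.01  1.2 ]
12 turn y 2.4 shift [ 0.33 -0.01  1.59]
15 turn y 3.0 shift [ 0.47 -0.02  1.98]
18 turn y 3.6 shift [ 0.62 -0.03  2.36]
21 turn y 4.2 shift [ 0.79 -0.03  2.73]
24 turn y 4.8 shift [ 0.99 -0.04  3.08]
27 turn y 5.4 shift [ 1.2  -0.05  3.43]
30 turn y 6.0 shift [ 1.43 -0.06  3.77]
33 turn y 6.6 shift [ 1.67 -0.07  4.1 ]
36 turn y 7.2 shift [ 1.94 -0.08  4.41]
39 turn y 7.8 shift [ 2.22 -0.1   4.7 ]
42 turn y 8.4 shift [ 2.51 -0.11  4.99]
45 turn y 9.0 shift [ 2.82 -0.12  5.25]
```

The bar is gripped at 9.5 mm. I'll raise the lid slowly along its arc.

```bash
python3 -m jog '0 0.2 0 -0.06 0 0.13 0; 0 0.6 0 0 0 0.4 0; 0 1.2 0 0.07 -0.01 0.8 0; 0 1.8 0 0.17 -0.01 1.2 0; 0 2.4 0 0.28 -0.01 1.59 0'
```

```text
time_s: 16.6
ee_pos: [478.9, 54.8, 169.6]
ee_rot: [177.2, -0.1, 88.0]
force: [1.2, -2.0, -4.7]
gripper_width: 9.4
```

```bash
python3 -m jog '0 0.6 0 0.14 -0.01 0.39 0; 0 1.2 0 0.29 -0.02 0.77 0; 0 1.8 0 0.46 -0.02 1.14 0; 0 2.4 0 0.66 -0.03 1.49 0; 0 3 0 0.87 -0.04 1.84 0' && python3 -m jog '0 0.6 0 0.23 -0.01 0.34 0; 0 1.2 0 0.47 -0.02 0.67 0; 0 1.8 0 0.74 -0.03 0.98 0; 0 2.2 0 0.93 -0.04 1.18 0; 0 2.2 0 0.93 -0.04 1.18 0'
```

```text
time_s: 17.23
ee_pos: [501.0, 53.6, 215.5]
ee_rot: [-167.9, 0.4, 88.0]
force: [0.3, -1.0, -3.1]
gripper_width: 9.2
time_s: 17.85
ee_pos: [524.5, 52.5, 244.5]
ee_rot: [-156.9, 0.8, 88.2]
force: [-1.0, -2.9, -2.0]
gripper_width: 9.2
```

```bash
cat > ang.py <<'E'
from h import *
from scipy.spatial.transform import Rotation as Ro
def lidang():
    s=env.state(); R=Ro.from_euler('xyz',s['ee_rot'],degrees=True).as_matrix(); b=np.array(s['ee_pos'])-18.8*R[:,2]
    th=np.degrees(np.arcsin((b[2]-110)/199.65)-np.arctan2(38,196)); return th,b,s
if __name__=='__main__':
    th,b,s=lidang(); print('lid',th,'bar',b.round(1),'hinge x from bar',b[0]+199.65*np.cos(np.radians(th)+np.arctan2(38,196)),s['force'])
E
python3 ang.py
python3 - <<'E'
from h import *
im=grab_frame('scene')[180:300,230:380]; w=grab_frame('wrist')
a=cv2.resize(im,(500,400),interpolation=cv2.INTER_CUBIC); b=cv2.resize(w,None,fx=.52,fy=.952)[:, :290]
cv2.imwrite('pics/c7.png',cv2.cvtColor(np.hstack([a,b]),cv2.COLOR_RGB2BGR))
cv2.imwrite('pics/sc7.png',cv2.cvtColor(grab_frame('scene'),cv2.COLOR_RGB2BGR)); cv2.imwrite('pics/w7.png',cv2.cvtColor(w,cv2.COLOR_RGB2BGR))
cv2.imwrite('pics/t7.png',cv2.cvtColor(grab_frame('top'),cv2.COLOR_RGB2BGR))
s=cv2.resize(cv2.imread('pics/sc7.png')[160:280,240:380],(466,400),interpolation=cv2.INTER_CUBIC); t=cv2.resize(cv2.imread('pics/t7.png')[140:290,190:310],(320,400),interpolation=cv2.INTER_CUBIC)
cv2.imwrite('pics/c7.png',np.hstack([s,t]))
E
```

```text
lid 38.52328674175004 bar [531.8  52.5 261.8] hinge x from bar 661.5158016351501 [-0.98678221 -2.85492634 -1.98525654]
```

View pics/c7.png

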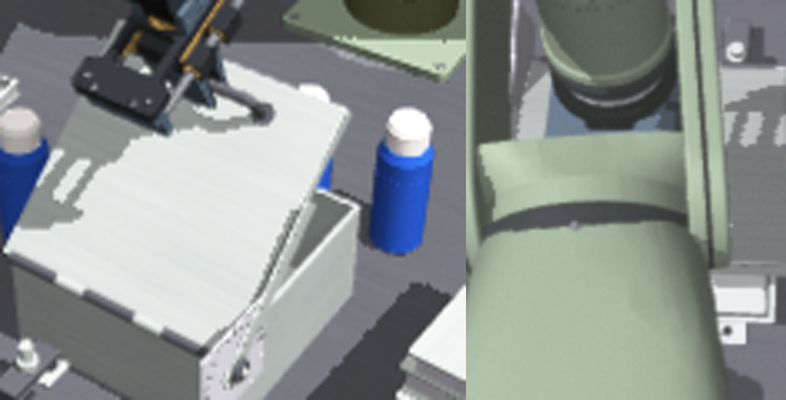

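```bash
cat >> bl.py <<'E'
print('--- joint')
from scipy.spatial.transform import Rotation as Ro
s=env.state(); Pn=camera_params('wrist'); Rt=Ro.from_euler('xyz',s['ee_rot'],degrees=True).as_matrix(); T=np.array(s['ee_pos'])
Rc=cv2.Rodrigues(np.array(Pn['rvec'],float))[0]; C=-Rc.T@np.array(Pn['tvec'],float).ravel()
Rct=Rc@Rt; Ct=Rt.T@(C-T)
def mk(pos,rot):
    R=Ro.from_euler('xyz',rot,degrees=True).as_matrix(); Rw=Rct@R.T; c=np.array(pos)+R@Ct
    return dict(Pn,rvec=cv2.Rodrigues(Rw)[0],tvec=-Rw@c)
P2=mk([553.5,60.0,190.2],[180,0,88.0]); P5b=mk([591.04,308.47,331.96],[178.52,34.88,87.42])
print('check P5',proj('wrist',[[600,170,200]],P5b)-proj('wrist',[[600,170,200]],P))
o2=np.array([[273,29],[303,19],[120,83]])
ot=np.array([[198.4,205.5]]) 
os_=np.array([[333.2,221.2]])
def res(p):
    M=model(p[:4],123.5); M2=np.array([M[0],M[1],M[3]])
    return np.r_[((proj('wrist',M,P)-obs)).ravel(),(proj('wrist',M2,P2)-o2).ravel()]
r=least_squares(res,[662,46,-.04,.75]); print('w5+w2',r.x[:2],np.degrees(r.x[2:]),r.fun.round(1))
def res2(p):
    M=model(p[:4],123.5); return (proj('wrist',[M[0],M[1],M[3]],P2)-o2).ravel()
r=least_squares(res2,[662,46,-.04,.75],x_scale=[1,1,.01,.01]); print('w2',r.x[:2],np.degrees(r.x[2:]),r.fun.round(1))
E
python3 bl.py | sed -n '/joint/,$p'
```

```text
--- joint
check P5 [[ 0.43064985 -0.34527509]]
w5+w2 [664.41607637  48.6134592 ] [-2.03486475 42.75830056] [-1.6 -1.2 -0.3 -0.1  0.1 -0.9 -0.4 -0.1  1.  -1.1 -0.9  0.7  1.9  0.7
 -1.  -1. ]
w2 [666.74954289  50.34510996] [-1.40704793 42.06896059] [-1.2  0.3  0.9 -0.2  0.4 -0.1]
```

Both wrist views put the arm at about 42.7°. By bar height the lid is at 38.5°, so I'll raise it another 4.2°.

```bash
python3 -m jog '0 0.3 0 0.14 -0.01 0.15 0; 0 0.6 0 0.28 -0.01 0.29 0; 0 0.84 0 0.39 -0.02 0.41 0; 0 0.84 0 0.39 -0.02 0.41 0; 0 0.84 0 0.39 -0.02 0.41 0'; python3 ang.py
python3 - <<'E'
from h import *
s=grab_frame('scene'); cv2.imwrite('pics/s8.png',cv2.cvtColor(s,cv2.COLOR_RGB2BGR))
a=cv2.imread('pics/s8.png'); t=cv2.imread('pics/s8.png')
A=cv2.resize(a[165:275,250:375],(500,440),interpolation=cv2.INTER_CUBIC); B=cv2.resize(a[160:235,165:250],(300,440*0+265),interpolation=cv2.INTER_CUBIC)
B=cv2.copyMakeBorder(B,0,175,0,0,0); cv2.imwrite('pics/c8.png',np.hstack([A,B]))
E
```

```text
time_s: 18.68
ee_pos: [534.8, 52.1, 254.3]
ee_rot: [-153.0, 1.0, 88.2]
force: [3.7, -4.0, -8.9]
gripper_width: 9.4
lid 42.775624898714725 bar [543.3  52.1 271. ] hinge x from bar 661.3913518003114 [ 3.74818495 -3.95290846 -8.91379442]
```

View pics/c8.png

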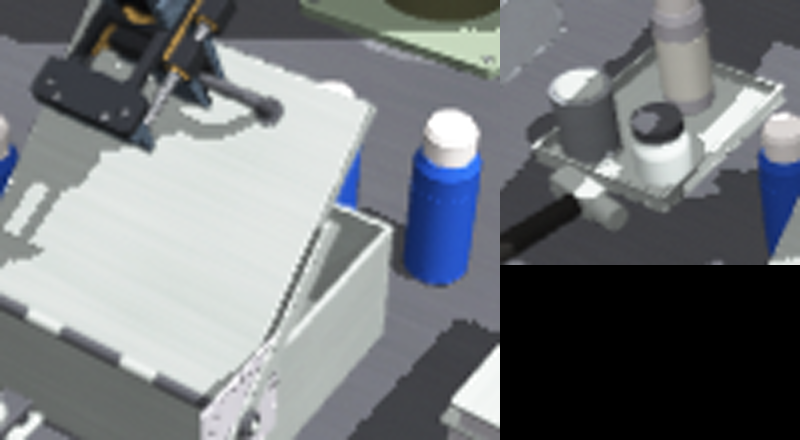

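```bash
python3 - <<'E'
from h import *
w=np.radians(-2.4);ux=np.array([np.cos(w),np.sin(w),0]);uy=np.array([-np.sin(w),np.cos(w),0]);z=np.array([0,0,1.])
for H in ([661.4,46,110],[662,49,110]):
  H=np.array(H,float)
  for th in (40,42.8,45.5):
    t=np.radians(th); d=-np.cos(t)*ux+np.sin(t)*z; n=np.sin(t)*ux+np.cos(t)*z
    q=proj('scene',[H+123.5*uy+145*d-10*n,H+123.5*uy+145*d+10*n,H+3*n+114*uy+226*d,H+114*uy+3*n])
    print(th,((q-[250,165])*4).round().tolist())
E
python3 ang.py
```

```text
40 [[338.0, 225.0], [329.0, 218.0], [371.0, 106.0], [226.0, 413.0]]
42.8 [[335.0, 222.0], [325.0, 217.0], [367.0, 102.0], [226.0, 413.0]]
45.5 [[332.0, 220.0], [322.0, 216.0], [362.0, 99.0], [226.0, 413.0]]
40 [[341.0, 227.0], [332.0, 221.0], [375.0, 108.0], [229.0, 415.0]]
42.8 [[338.0, 224.0], [329.0, 219.0], [370.0, 104.0], [229.0, 416.0]]
45.5 [[335.0, 222.0], [325.0, 218.0], [365.0, 100.0], [229.0, 416.0]]
lid 42.781303801618556 bar [543.3  52.1 271. ] hinge x from bar 661.3603049061594 [ 3.95576449 -4.25988299 -9.3609779 ]
```

The lid corner and the arm's end are offset from the 42.8° prediction by about the same few enlarged pixels. That means the two angles agree, so I'll hand the job in.

```bash
python3 -m jog '0 0 0 0 0 0 0; 0 0 0 0 0 0 0' && python3 ang.py && python3 -c "
from workcell import env; print(env.job_done())"
```

```text
time_s: 18.98
ee_pos: [534.8, 52.1, 254.2]
ee_rot: [-153.0, 1.0, 88.2]
force: [3.8, -3.9, -8.8]
gripper_width: 9.5
lid 42.76397346443185 bar [543.3  52.1 271. ] hinge x from bar 661.398091025112 [ 3.7657809  -3.92220954 -8.83005703]
the job is handed in; nothing more can be done
None
```

I moved the metal spray can off the lid into the free half of the tray. Then I raised the lid by its handle to about 42.8° and handed the job in at 19.0 s, still gripping it. No verdict was reported.

- **Can:** it was released about 51 mm towards the robot from the tray's centre and 2 mm off its midline. It looked upright in the wrist view just after release and in the last scene view, with the jar and tin looking undisturbed.
- **Lid and arm angle:** the height of the gripped bar puts the lid at 42.8°. The wrist views put the protractor's arm at 42–43.3°, and the last scene view shows the two in line.
- **Readings that disagreed:**
  - Quick early readings of the arm's angle scattered between 38° and 46°.
  - One edge reading in the close view gave 40.6°, which would leave the lid about 2.2° off, still inside the 3° limit.
  - The hinge position differed by about 3 mm between the cameras and the robot. The bar-height angle does not depend on it.
- **Grip on the lid:** the bar reads 9.5 mm in the fingers and the wrist force was steady at about 10 N. I expected about 3–4 N, so the grip is probably adding a little strain.
- **Not checked:** I saw no sign of the arm, stack, stay, hammer or square being disturbed, but did not re-measure them at the end.

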